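# Lock the capped sifter onto the cocoa shaker, then take off the dust cap alone

## Task

The cocoa shaker is about to be used on the coffee: set its black sifter head, with the white dust cap still sitting on it, down into the mouth of the steel can and turn it clockwise (seen from above) until it locks. Then lift off only the dust cap, leaving the sifter seated and locked on the can and the can standing on the table, and leave the mug, teaspoon and spice jar alone. Finish while still holding the cap in the gripper, well clear of the shaker, with at least 6 cm of air between the cap and the sifter: do not put it down.

Things in the scene. Friction and masses are not known exactly. Their poses are not given: they have to be found in the camera images.
- shaker: Loose round steel can, 54 mm diameter, 92 mm high, 0.25 to 0.42 kg, upright, open at the top; it may stand left or right of the sifter. Origin: centre of its underside, z up. A bayonet slot in the rim lies at its own +x and another at -x; it is the same every half turn.
- shaker_mouth (a point): Centre of the can's rim, 92 mm up. A 6 mm deep inner flange at the rim leaves an opening 43 mm in diameter, with two 13 mm wide slots at +x and -x; the cavity below is 51 mm wide. Seated lugs turn clockwise only (from above), freely, to a stop at 48 degrees (0.84 rad); from 30 degrees on they are fully under the flange: locked.
- shaker_open_mark (a point): Red upright bar on the can's outside, 81 mm up, below the slot at +x; another one is opposite, at -x. The sifter goes in with its red pointers over these bars. A small red dot 48 degrees clockwise from each bar shows where the pointers stand when fully locked.
- sifter: Loose black sifter head, 0.07 kg, standing on its skirt, cap on top. Origin: centre of the skirt's underside, z up. Skirt: 16 mm high, 40 mm diameter (34 at its foot), with lugs at its own +x and -x, 8 mm wide, 3.5 to 8.5 mm up, out to 24 mm from the axis. Seated, the band rests on the rim: origin on the can's axis, 76 mm above the can's origin. Fit: 1.5 mm all round, 6 degrees either way.
- sifter_band (a point): Middle of the sifter's band, 24 mm above the sifter's origin. The band is 16 mm high (16 to 32 mm up), 58 mm in diameter, with two parallel finger flats facing the sifter's own +y and -y, 60 mm apart and 26 mm wide: gripped here, sifter and cap travel together. Above it, under the cap, is the steel sieve boss, 38 mm in diameter, 9 mm high.
- sifter_pointer (a point): Outer end of the red-tipped pointer on the band at the sifter's own +x, 34 mm from the axis, above a lug; there is another one opposite, at -x.
- cap: Loose white ribbed dust cap, 46 mm diameter, 30 mm high, 0.03 kg, closed on top, hollow below. Origin: centre of its open lower edge, z up. It sits loosely over the sifter's boss (2 mm clearance), lower edge on the band, 32 mm above the sifter's origin, and lifts straight off.
- cap_grip (a point): On the cap's axis, 24 mm above its lower edge and 6 mm below its top: a height to grip it, 46 mm wide, with the fingertips clear of the wider band below.
- mug: White mug of coffee, 82 mm in diameter, 91 mm high, 114 mm over the handle; bystander. Origin: centre of its underside.
- teaspoon: Metal teaspoon, 130 mm long, lying on the table; bystander. Origin: under its middle.
- spice_jar: Small glass spice jar with a dark cap, 41 mm in diameter, 105 mm high; bystander. Origin: centre of its underside.
There are look-alikes about, which are no part of the job. What is shaped like the shaker but pink is not meant.

How it is judged:
By the outcome, as a careful person would: the job done as asked, in the order asked, and still so for the second after the job is handed in, while the arm keeps its last pose, push and grip.
It also fails if it takes over 45 s, if anything falls off the work surface, if the arm or the gripper's body presses on something with over 40 N, if the wrist force passes 120 N, or if a joint passes its speed limit or range.

## Robot

A 6-joint arm with a two-finger parallel gripper is mounted at the origin on a cart in front of the work surface, level with it; the furniture and walls round the work are solid. World frame = base frame: x ahead of the robot, y to its left, z up, the work surface at z = 0. Lengths are in m, angles in rad, forces in N, time in s.
With the tool pointing down it reaches from about 0.25 to 0.775 m from the base axis. Payload 4 kg.
Tool frame: the origin (TCP) lies at the centre of the arm's flange, where the gripper is bolted on; the fingertips stand 199 mm ahead of it and the grasp point (between the pads) lies 180 mm ahead of it (robot.tcp_to_tips is the distance from the TCP to the fingertips, in m); z points along the fingers, y is the line along which they close (so a half turn about z gives the same grasp; the last joint's range is limited). The gripper opens to 94 mm and grips with 3 to 60 N. Pads are 16 mm wide; open, the fingers measure 119 mm over their backs; the gripper's body (75 mm by 177 mm) begins 78 mm behind the grasp point.
Start: joints at [-1.221, 0.087, 1.371, -0, 1.684, -0.103], TCP at [0.241, -0.495, 0.405] pointing down, gripper open.
Joint ranges: [-3.1, 3.1], [-0.76, 2.03], [0.27, 2.55], [-1.08, 4.22], [0.17, 2.65], [-2.57, 2.57]. Speed limits (rad/s): [2.79, 2.79, 3.14, 3.14, 3.14, 3.14].

## Interface

Orientations are given as [roll, pitch, yaw] about the fixed x, y, z axes, in that order (R = Rz(yaw) Ry(pitch) Rx(roll)).
In Python, from bench import telemetry, snapshot, ticket, robot gives the robot as it stands.
- The arm moves only by the tool apply_moves, never from a script. Its argument "moves" is a list that holds one entry, the list of rows, each a list of 5 numbers: the shift along the tool's x, y, z in units of 50 mm (1.0 is 50 mm), then the turn about the tool's z in units of 10 degrees (1.0 is 10 degrees), then the closure, from 0 (fully open) to 1 (shut). A call has 1 to 10 rows; each row is the pose to reach, as a shift and turn from the pose commanded when the call began, along the tool's axes at that moment; what a row does not reach only later rows make up. A row lasts 1/8 s, in which the tool goes at most 62.5 mm and 10.7 degrees, less where a joint would pass 70% of its speed; a pose out of reach is approached as far as the arm can. A call with a gripper value outside its range is refused whole. The fingers move at their own pace and stop on an object; the grip force is fixed at half the most. Time passes only in rows, so rows that repeat a pose let the fingers close. It gives the time, the measured TCP pose, the force, the opening and the grip force at its end, in the units of the state.
- telemetry.get_obs(): the state, without advancing time (a new reading comes with each control period).
- snapshot(name): name is "scene" or "top"; returns a dict with "image" (400x640x3 uint8, red, green, blue), "fovy" (degrees; the focal length in pixels is half the picture's height over the tangent of half this angle, whatever the lens; pixels are square), "cx", "cy" (the principal point, pixels), "D" ([k1, k2, p1, p2, k3] as OpenCV has them; the pictures are not rectified), "R" (3x3) and "t" (3): a world point X has camera coordinates R X + t. Camera axes: x right, y down, z forward; pixel columns grow to the right and rows downward; lengths in m; the calibration is good to about 2 mm. A picture is of the moment at which its call begins. There is no depth.
- ticket.close_job(): hands the job in; it is judged then, once.
The state is a dict: "time": time; "joint_positions": joint angles; "qvel": joint speeds; "joint_torque": joint torques, N m; "tool_pos": TCP position; "ee_rot": TCP orientation; "wrist_force": force on the tool from outside, world axes, zero at the start; "wrist_torque": the same for the moment, N m; "width": finger opening in m; "finger_force": force on a finger pad.
Only numpy, scipy, OpenCV 4.12 (cv2) and the standard library are available. Lean on these libraries where they do the work, as an engineer would, in place of code of your own. Each camera call takes 0.05 s, during which the arm holds its last target. There are 200 camera calls.

## Working session

There is one attempt and no reset: what is moved stays moved. The work goes in short steps, Python scripts to look and compute and a tool call to move; the robot and the scene stay as the last step left them, time stands still between calls to the robot, and variables do not carry over. Pictures are saved under pics/ and viewed, at most 10 in all, crops included, and the job is handed in when it is done.

Besides the shell and the picture viewer there is one more tool, called after "Emit:" by a JSON object that holds its "name" and its "arguments". apply_moves: Moves the arm, as the interface text tells. Its arguments: {"type":"object","properties":{"moves":{"type":"array","items":{"type":"array","items":{"type":"array","items":{"type":"number"}}}}},"required":["moves"]}

```bash
ls; mkdir -p pics; cat > h.py <<'E'
import numpy as np, cv2
from bench import telemetry, snapshot
def cam(s):
    f=s["image"].shape[0]/2/np.tan(np.radians(s["fovy"])/2)
    return np.array([[f,0,s["cx"]],[0,f,s["cy"]],[0,0,1.]])
def ray(s,px):
    u=cv2.undistortPoints(np.array([[px]],float),cam(s),np.array(s["D"],float))[0,0]
    R=np.array(s["R"]);t=np.array(s["t"])
    return -R.T@t, R.T@np.array([u[0],u[1],1.])
def onz(s,px,z):
    c,d=ray(s,px); return c+d*(z-c[2])/d[2]
def proj(s,X):
    return cv2.projectPoints(np.atleast_2d(np.array(X,float)),cv2.Rodrigues(np.array(s["R"],float))[0],np.array(s["t"],float),cam(s),np.array(s["D"],float))[0][:,0]
def tri(s1,p1,s2,p2):
    c1,d1=ray(s1,p1);c2,d2=ray(s2,p2)
    k=np.linalg.lstsq(np.c_[d1,-d2],c2-c1,rcond=None)[0]
    a=c1+k[0]*d1;b=c2+k[1]*d2
    return (a+b)/2,np.linalg.norm(a-b)
def save(s,n): cv2.imwrite("pics/"+n,s["image"][:,:,::-1])
E
python3 - <<'E'
from h import *
for n in("scene","top"):
    s=snapshot(n);save(s,n+"0.png");print(n,s["fovy"],s["cx"],s["cy"],s["D"],(-np.array(s["R"]).T@np.array(s["t"])).round(3))
E
```

```text
pics
scene 57.526899120033676 326.6193493214339 203.3703280071011 [-0.07396453  0.          0.          0.          0.        ] [0.175 0.592 0.682]
top 42.81241246945277 323.9601736558785 196.2417767691446 [-0.07062203  0.          0.          0.          0.        ] [ 0.367 -0.017  1.445]
```

View pics/scene0.png

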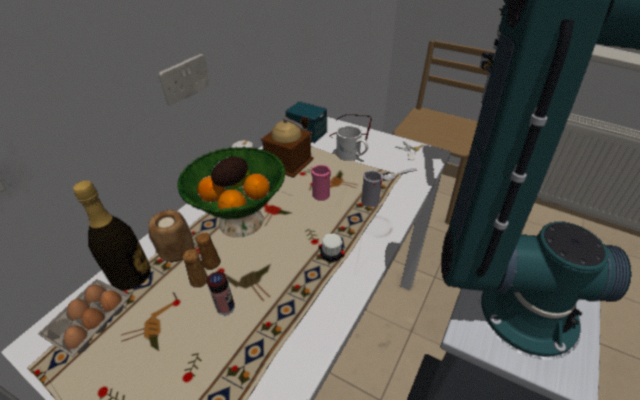

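View pics/top0.png

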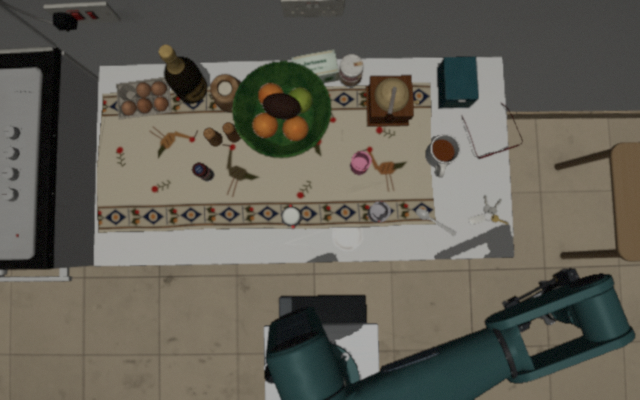

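The cap and sifter are at scene (332,245) / top (291,215). The steel can is at scene (372,188) / top (377,212), and the pink decoy is at scene (320,182). I'll enlarge these regions next.

```bash
python3 - <<'E'
from h import *
a=snapshot("scene");b=snapshot("top")
I=a["image"];J=b["image"]
def c(I,x,y,r=24): return cv2.resize(I[y-r:y+r,x-r:x+r],(380,380),interpolation=cv2.INTER_CUBIC)
m=np.vstack([np.hstack([c(I,332,246),c(I,372,188)]),np.hstack([c(J,291,215),c(J,377,212)])])
m=np.clip(m.astype(float)*1.3,0,255).astype(np.uint8)
m=cv2.resize(m,(600,600))
cv2.imwrite("pics/crops.png",m[:,:,::-1])
# cap white mask
def blob(I,x,y,r,f):
    k=f(I.astype(int)).astype(np.uint8); q=np.zeros_like(k); q[y-r:y+r,x-r:x+r]=k[y-r:y+r,x-r:x+r]
    n,l,st,ce=cv2.connectedComponentsWithStats(q)
    i=1+st[1:,4].argmax(); return ce[i],st[i]
w=lambda I:(I.min(2)>140)
for s,x,y in((a,332,243),(b,291,215)):
    try: print(blob(s["image"],x,y,14,w))
    except Exception as e: print(e)
print(onz(b,(291,215),.062),onz(b,(377,212),.09),onz(a,(332,238),.062),onz(a,(372,175),.092))
print(tri(a,(332,242),b,(291,215)),tri(a,(372,175),b,(377,212)))
E
```

```text
(array([331.35348837, 240.06976744]), array([322, 233,  20,  15, 215], dtype=int32))
(array([290.54385965, 215.45614035]), array([284, 209,  15,  14, 171], dtype=int32))
[0.45477833 0.07573991 0.062     ] [ 0.45647825 -0.15520819  0.09      ] [0.45315449 0.07093332 0.062     ] [ 0.45963016 -0.16418025  0.092     ]
(array([0.45317632, 0.07541782, 0.0529849 ]), np.float64(0.004714422081077824)) (array([ 0.45584865, -0.15420274,  0.09979224]), np.float64(4.196218021512531e-05))
```

View pics/crops.png

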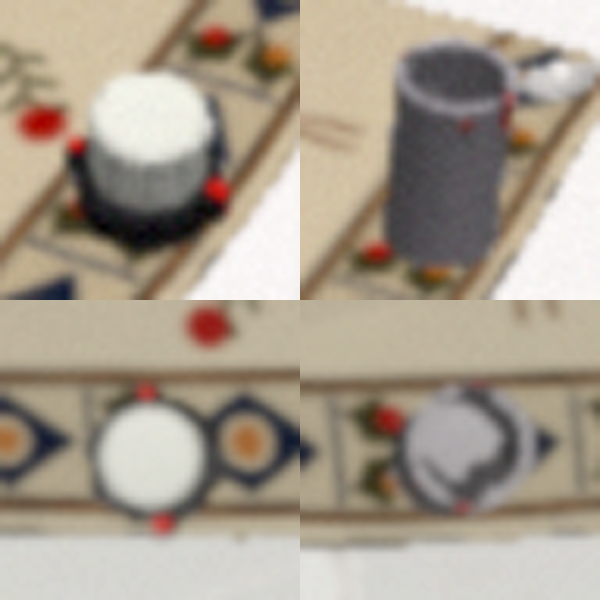

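The crops show the sifter's red pointers at scene (320,245) and (343,252), and top (290.5,206) and (293,227). On the can, the bar is at scene (381,182) with its dot at (375,184). The top rim centre is at about (380.5,212).

```bash
cat > m.py <<'E'
from h import *
def reds(s,x,y,r,th=45):
    I=s["image"].astype(float); g=I[:,:,0]-np.maximum(I[:,:,1],I[:,:,2])
    k=np.zeros(g.shape,np.uint8); k[y-r:y+r,x-r:x+r]=(g>th)[y-r:y+r,x-r:x+r]
    n,l,st,ce=cv2.connectedComponentsWithStats(k)
    out=[]
    for i in range(1,n):
        yy,xx=np.where(l==i);w=g[yy,xx]
        out.append(((xx*w).sum()/w.sum(),(yy*w).sum()/w.sum(),len(xx)))
    return out
def cyl(s,px,c,r):
    o,d=ray(s,px); o2=o[:2]-c; a=d[:2]@d[:2];b=2*o2@d[:2];cc=o2@o2-r*r
    D=b*b-4*a*cc; 
    k=(-b-np.sqrt(max(D,0)))/2/a; return o+k*d, D
E
python3 - <<'E'
from m import *
a=snapshot("scene");b=snapshot("top")
for s,L in((a,[(332,248,18),(375,182,14)]),(b,[(291,216,16),(379,211,15)])):
    for q in L: print(q,np.round(reds(s,*q,30),1).tolist())
# rim: can outline in top view, grayish non-beige
S=cv2.cvtColor(b["image"],cv2.COLOR_RGB2LAB)
for y in range(197,227): print(y,' '.join('%3d'%v for v in b["image"][y,362:396].max(1) if 1) if 0 else ' '.join('%3d'%(int(p[0])-int(p[2])) for p in b["image"][y,362:396]))
S=a["image"]
for y in (166,168,170,172,174,176,178,180,182,184): print(y,' '.join('%3d'%p.max() for p in S[y,358:388]))
E
```

```text
(332, 248, 18) [[316.6, 242.2, 40.0], [342.4, 252.0, 20.0], [319.5, 255.0, 4.0]]
(375, 182, 14) [[380.8, 181.2, 6.0], [383.0, 185.5, 6.0]]
(291, 216, 16) [[290.0, 205.1, 9.0], [305.4, 213.4, 9.0], [292.6, 226.3, 13.0]]
(379, 211, 15) [[366.8, 206.6, 18.0], [378.5, 221.0, 2.0]]
197  26  24  25  26  25  26  25  25  25  24  25  25  26  26  27  25  25  25  25  25  25  25  26  26  26  26  25  25  25  25  25  26  26  26
198  27  26  26  25  26  26  26  25  25  26  26  26  25  24  26  25  25  24  26  26  24  25  25  24  24  23  24  25  25  24  24  24  25  24
199  24  24  25  25  25  24  26  25  25  25  25  24  25  25  24  25  23  24  24  24  25  25  23  25  23  23  23  24  22  22  22  22  24  25
200  25  26  26  25  26  25  24  26  25  27  26  26  26  26  25  26  24  22  24  29  29  28  27  29  28  29  28  28  26  27  25  27  29  31
201  32  32  32  33  33  32  32  32  35  36  34  33  31  25  22  22  20  19  22  30  28  27  29  32  34  35  35  34  33  32  33  31  34  32
202  33  31  34  32  33  34  33  32  31  32  30  28  23  11   6   6   6   6   9  10  12  11  15  20  27  30  32  31  32  3
[... 3917 characters left out ...]
  58  58  60  61  58  58  56  57  57  54  60  78 106 121 110  84  81  93  96 113
176 159 161 163 161 151 127 111  91  66  60  59  60  60  58  57  59  56  59  56  52  53  54  77 121 134 134 146 155 160 160
178 162 161 162 162 148 107 100 107  99  86  76  74  64  61  59  58  57  57  54  56  57  54  76 109 112 108 122 140 147 153
180 160 162 161 160 150  97  60  64  79  95 102 105 103  96  88  89  90  93  98  99 100  91  91 101 105  83  84  96 108 121
182 162 162 158 161 148  93  57  52  55  55  60  70  74  80  86  94  97  89  84  81  77  70  76  96 129 142 144 145 144 145
184 155 159 159 153 124  74  51  53  53  56  59  59  58  65  66  68  73  74  67  67  73  69  82 100 121 138 144 145 143 139
```

```bash
python3 - <<'E'
from m import *
a=snapshot("scene");b=snapshot("top")
print(onz(b,(380,211.2),.092),onz(a,(372.8,176.3),.092),tri(a,(372.8,176.3),b,(380,211.2)))
C=onz(b,(380,211.2),.092)[:2]
for s,p in((b,(378.4,220.8)),(b,(381.7,200.6)),(a,(380.9,181.2)),(a,(374.7,184.))):
    P=onz(s,p,.081)-np.r_[C,0]; print("bar",P,np.hypot(*P[:2]),np.degrees(np.arctan2(P[1],P[0]))%180)
P=[onz(b,p,.024) for p in((290,205.1),(292.6,226.3))];Q=[onz(a,p,.024) for p in((320.3,245.2),(342.4,252.0))]
for P in(P,Q):
    d=P[0]-P[1];print("sifter",(P[0]+P[1])/2,np.hypot(*d[:2]),np.degrees(np.arctan2(d[1],d[0])))
print("cap top",onz(b,(290.5,215.5),.062))
# predicted marks in both views for several bar angles
for th in(0,10,170):
    for o in(0,180,-48,132):
        t=np.radians(th+o);X=np.r_[C+.0275*np.array([np.cos(t),np.sin(t)]),.081];print(th,o,proj(a,X).round(1),proj(b,X).round(1))
E
```

```text
[ 0.45831599 -0.16305278  0.092     ] [ 0.4553142 -0.1598617  0.092    ] (array([ 0.45769215, -0.16369009,  0.0887896 ]), np.float64(0.001779818256075474))
bar [-0.02490547  0.00386313  0.081     ] 0.025203294966498088 171.1830090054479
bar [ 0.02917869 -0.00661456  0.081     ] 0.02991903169178888 167.22741142158995
bar [-0.02598026 -0.00156288  0.081     ] 0.0260272305956432 3.442566317861008
bar [-0.01640532  0.01828611  0.081     ] 0.0245665676831726 131.89676919902988
sifter [0.45528545 0.07748512 0.024     ] 0.05973403059483452 6.215446509901599
sifter [0.45473379 0.07062272 0.024     ] 0.057387744696711235 7.439365602018625
cap top [0.45344444 0.07711711 0.062     ]
0 0 [[362.8 175.6]] [[379.3 201.3]]
0 180 [[381.2 181.7]] [[379.9 221.7]]
0 -48 [[368.9 172.8]] [[387.  204.5]]
0 132 [[375.1 184.7]] [[372.1 218.5]]
10 0 [[362.2 176.5]] [[377.5 201.5]]
10 180 [[381.7 180.7]] [[381.6 221.5]]
10 -48 [[367.3 173.1]] [[385.6 203.3]]
10 132 [[376.7 184.3]] [[373.5 219.7]]
170 0 [[380.4 182.6]] [[378.1 221.6]]
170 180 [[363.7 174.7]] [[381.  201.4]]
170 -48 [[373.3 184.8]] [[371.  217.1]]
170 132 [[370.6 172.7]] [[388.1 205.9]]
```

```bash
cat > st.py <<'E'
from m import *
from scipy.spatial.transform import Rotation as Rn
def show(target=None,yaw=None):
    o=telemetry.get_obs();R=Rn.from_euler('xyz',o["ee_rot"]).as_matrix();p=np.array(o["tool_pos"])
    ya=np.degrees(np.arctan2(R[1,1],R[0,1]))
    print("t",o["time"],"p",p.round(4),"rpy",np.round(o["ee_rot"],4),"ydir",ya.round(2),"q",np.round(o["joint_positions"],2),"F",np.round(o["wrist_force"],1),"w",o["width"],o["finger_force"])
    if target is not None: print("shift units",(R.T@(np.array(target)-p)/.05).round(3))
    if yaw is not None: 
        d=(ya-yaw+90)%180-90; print("turn units (tool z down)",(d/10).round(3))
    return o
E
python3 - <<'E'
from st import *
show([.455,.0765,.30],96.8)
a=snapshot("scene");b=snapshot("top")
print("cap scene",onz(a,(331.9,240.7),.062))
print([tri(a,p,b,q) for p,q in(((320.3,245.2),(290,205.1)),((342.4,252.0),(292.6,226.3)))])
E
```

```text
t 0.4 p [ 0.2406 -0.4946  0.4045] rpy [-3.1414 -0.      0.4528] ydir -64.06 q [-1.22  0.09  1.37  0.    1.68 -0.1 ] F [1.2 0.6 0.1] w 0.09389218275372616 0.0
shift units [ 8.852 -8.394  2.093]
turn units (tool z down) 1.914
cap scene [0.44916483 0.07860031 0.062     ]
[(array([0.48257181, 0.07945256, 0.02962379]), np.float64(0.004231169504576617)), (array([0.42431749, 0.0733759 , 0.03169983]), np.float64(0.00205608067084415))]
```

Emit:
{"name": "apply_moves", "arguments": {"moves": [[[8.83, -8.4, 2.09, 1.91, 0], [8.83, -8.4, 2.09, 1.91, 0], [8.83, -8.4, 2.09, 1.91, 0], [8.83, -8.4, 2.09, 1.91, 0], [8.83, -8.4, 2.09, 1.91, 0], [8.83, -8.4, 2.09, 1.91, 0], [8.83, -8.4, 2.09, 1.91, 0], [8.83, -8.4, 2.09, 1.91, 0], [8.83, -8.4, 2.09, 1.91, 0], [8.83, -8.4, 2.09, 1.91, 0]]]}}

```text
time: 1.75
tool_pos: [0.4542, 0.0785, 0.3002]
ee_rot: [3.141, -0.001, 0.12]
wrist_force: [1.3, -0.8, 0.0]
width: 0.0939
finger_force: 0.0
```

Emit:
{"name": "apply_moves", "arguments": {"moves": [[[0, 0, 0, 0, 0], [0, 0, 0, 0, 0], [0, 0, 0, 0, 0], [0, 0, 0, 0, 0]]]}}

```text
time: 2.25
tool_pos: [0.4538, 0.075, 0.3006]
ee_rot: [3.141, -0.001, 0.117]
wrist_force: [0.6, -0.2, 0.0]
width: 0.094
finger_force: 0.0
```

```bash
python3 - <<'E'
from st import *
show([.454,.0765,.211],96.8)
E
```

```text
t 2.25 p [0.4538 0.075  0.3006] rpy [ 3.1413e+00 -8.0000e-04  1.1710e-01] ydir -83.29 q [ 0.04 -0.07  1.74 -0.    1.47  1.49] F [ 0.6 -0.2  0. ] w 0.09395826576397226 0.0
shift units [ 0.006 -0.029  1.792]
turn units (tool z down) -0.009
```

Emit:
{"name": "apply_moves", "arguments": {"moves": [[[0, -0.03, 0.9, 0, 0], [0, -0.03, 1.5, 0, 0], [0, -0.03, 1.79, 0, 0], [0, -0.03, 1.79, 0, 0], [0, -0.03, 1.79, 0, 0.3], [0, -0.03, 1.79, 0, 0.5], [0, -0.03, 1.79, 0, 0.5], [0, -0.03, 1.79, 0, 0.5], [0, -0.03, 1.79, 0, 0.5]]]}}

```text
time: 3.38
tool_pos: [0.4541, 0.0775, 0.2114]
ee_rot: [3.141, -0.002, 0.12]
wrist_force: [0.1, -2.5, 3.9]
width: 0.0596
finger_force: 30.0
```

```bash
python3 - <<'E'
from st import *
show([.4575,-.1625,.32],84)
E
```

```text
t 3.375 p [0.4541 0.0775 0.2114] rpy [ 3.1405e+00 -1.6000e-03  1.1960e-01] ydir -83.15 q [ 0.05  0.01  1.84 -0.    1.28  1.5 ] F [ 0.1 -2.5  3.9] w 0.05959644998136459 30.000606179237366
shift units [-0.502  4.777 -2.168]
turn units (tool z down) 1.285
```

Emit:
{"name": "apply_moves", "arguments": {"moves": [[[0, 0, -1, 0, 0.5], [0, 0, -2, 0, 0.5], [-0.1, 0.9, -2.3, 0.3, 0.5], [-0.2, 2, -2.3, 0.6, 0.5], [-0.3, 3, -2.3, 0.9, 0.5], [-0.4, 4, -2.3, 1.2, 0.5], [-0.5, 4.6, -2.3, 1.28, 0.5], [-0.5, 4.78, -2.3, 1.28, 0.5], [-0.5, 4.78, -2.3, 1.28, 0.5], [-0.5, 4.78, -2.3, 1.28, 0.5]]]}}

```text
time: 4.62
tool_pos: [0.4575, -0.1614, 0.3255]
ee_rot: [-3.141, 0.0, -0.102]
wrist_force: [-0.5, 0.1, -0.7]
width: 0.0593
finger_force: 30.0
```

```bash
python3 - <<'E'
from st import *
show([.4575,-.1625,.32],84)
a=snapshot("scene");b=snapshot("top")
def c(I,x,y,r=36): return cv2.resize(I[y-r:y+r,x-r:x+r],(400,400),interpolation=cv2.INTER_CUBIC)
m=np.hstack([c(a["image"],372,168),c(b["image"],381,212)])
cv2.imwrite("pics/hover.png",np.clip(m*1.3,0,255).astype(np.uint8)[:,:,::-1])
print(reds(a,372,168,25,30),reds(b,381,212,20,30))
E
```

```text
t 4.625 p [ 0.4575 -0.1614  0.3255] rpy [-3.1408e+00  4.0000e-04 -1.0230e-01] ydir -95.86 q [-0.46 -0.03  1.65  0.    1.52  1.22] F [-0.5  0.1 -0.7] w 0.059332038449426173 29.999733567237854
shift units [0.003 0.022 0.11 ]
turn units (tool z down) 0.014
[(np.float64(384.26067746686306), np.float64(163.69661266568482), 10), (np.float64(380.0), np.float64(183.0), 1), (np.float64(383.04186046511626), np.float64(185.48837209302326), 6)] [(np.float64(379.58921161825725), np.float64(221.60995850622407), 15)]
```

View pics/hover.png

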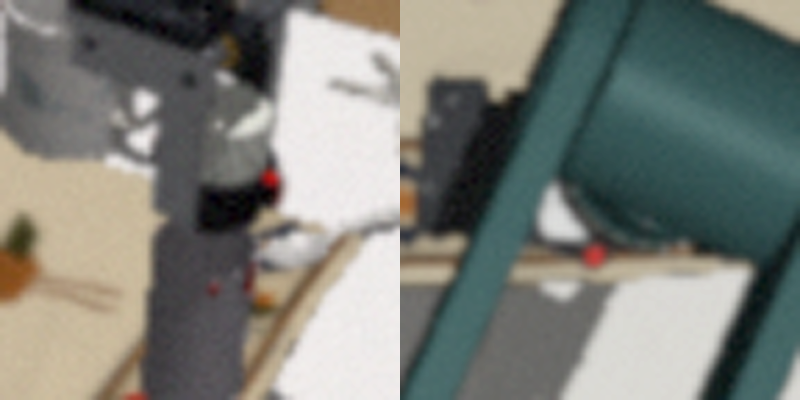

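In the hover view the sifter is over the can. The scene shows the pointer at (384.5,164), the bar at (380.6,182.4) and the dot at (374.3,184.2). The top view shows one pointer at (379.6,221.6).

```bash
python3 - <<'E'
from st import *
a=snapshot("scene");b=snapshot("top")
o=telemetry.get_obs();p=np.array(o["tool_pos"]);T=p[:2];z0=p[2]-.2114
th=np.radians(174.1+0)
for z in(.024,.030): 
    X=np.r_[T+.031*np.array([np.cos(th),np.sin(th)]),z0+z];print("pred ptr",proj(a,X),proj(b,X))
# can vertical edges in scene by darkness on rows 190-204
for r in range(186,206,3): print(r,a["image"][r,356:390].max(1).tolist())
for C in((.4575,-.1614),(.4583,-.163),(.455,-.160)):
    C=np.array(C); d=C-(-np.array(a["R"]).T@np.array(a["t"]))[:2]; n=np.array([-d[1],d[0]])/np.hypot(*d)
    print("edges",C,[proj(a,np.r_[C+s*.027*n,.045]).round(2).tolist() for s in(1,-1)])
    for th in(170,174,178):
        for q in(0,-48):
            t=np.radians(th+q);print(th,q,proj(a,np.r_[C+.0275*np.array([np.cos(t),np.sin(t)]),.081]).round(1),end=' ')
    print()
E
```

```text
pred ptr [[384.23560121 165.58557009]] [[380.49080951 222.31280508]]
pred ptr [[384.4834929  163.67920883]] [[380.74170344 222.19967535]]
186 [147, 149, 152, 156, 154, 142, 94, 55, 50, 52, 52, 52, 52, 52, 56, 56, 59, 61, 60, 63, 67, 68, 65, 64, 60, 67, 89, 102, 111, 119, 121, 107, 90, 104]
189 [153, 155, 153, 155, 154, 138, 92, 55, 48, 49, 52, 51, 56, 59, 60, 62, 65, 69, 65, 68, 66, 66, 70, 66, 78, 95, 98, 105, 109, 99, 93, 107, 130, 146]
192 [154, 155, 154, 150, 137, 112, 77, 48, 49, 53, 50, 53, 56, 59, 62, 63, 67, 66, 63, 68, 66, 70, 64, 75, 99, 122, 121, 109, 102, 103, 119, 133, 142, 147]
195 [154, 146, 133, 111, 100, 90, 63, 50, 52, 53, 55, 56, 56, 61, 63, 66, 69, 67, 66, 68, 66, 67, 64, 83, 122, 127, 109, 101, 110, 133, 138, 126, 135, 175]
198 [126, 106, 97, 105, 108, 76, 52, 49, 50, 53, 58, 57, 62, 64, 65, 67, 65, 69, 69, 69, 70, 66, 67, 76, 95, 98, 106, 133, 142, 143, 150, 177, 185, 186]
201 [96, 107, 122, 136, 127, 88, 55, 49, 52, 53, 58, 60, 60, 61, 65, 66, 66, 67, 68, 67, 69, 66, 65, 75, 101, 132, 146, 145, 135, 150, 176, 184, 185, 187]
204 [86, 85, 94, 105, 108, 100, 78, 63, 61, 61, 60, 62, 64, 63, 66, 67, 70, 68, 72, 72, 68, 83, 109, 134, 143, 134, 110, 93, 78, 74, 85, 103, 122, 157]
edges [ 0.4575 -0.1614] [[[361.22, 188.28]], [[380.51, 190.28]]]
170 0 [[380.4 183. ]] 170 -48 [[373.3 185.2]] 174 0 [[380.8 182.6]] 174 -48 [[374.  185.2]] 178 0 [[381.1 182.3]] 178 -48 [[374.7 185.1]] 
edges [ 0.4583 -0.163 ] [[[361.21, 187.88]], [[380.47, 189.88]]]
170 0 [[380.3 182.6]] 170 -48 [[373.3 184.8]] 174 0 [[380.7 182.2]] 174 -48 [[374.  184.8]] 178 0 [[381.  181.9]] 178 -48 [[374.7 184.7]] 
edges [ 0.455 -0.16 ] [[[361.81, 188.81]], [[381.14, 190.85]]]
170 0 [[381.  183.5]] 170 -48 [[374.  185.8]] 174 0 [[381.4 183.2]] 174 -48 [[374.7 185.8]] 178 0 [[381.7 182.8]] 178 -48 [[375.4 185.7]]
```

Emit:
{"name": "apply_moves", "arguments": {"moves": [[[0.01, 0.02, 0.2, 0, 0.5], [0.01, 0.02, 0.4, 0, 0.5], [0.01, 0.02, 0.5, 0, 0.5], [0.01, 0.02, 0.54, 0, 0.5], [0.01, 0.02, 0.54, 0, 0.5]]]}}

```text
time: 5.45
tool_pos: [0.458, -0.1639, 0.2995]
ee_rot: [3.141, -0.001, -0.104]
wrist_force: [0.0, -1.0, 3.4]
width: 0.0597
finger_force: 30.0
```

Emit:
{"name": "apply_moves", "arguments": {"moves": [[[0, 0, 0, 0, 0.5], [0, 0, 0.04, 0, 0.5], [0, 0, 0.04, 0, 0.5]]]}}

```text
time: 5.82
tool_pos: [0.4581, -0.1638, 0.2989]
ee_rot: [3.14, -0.003, -0.104]
wrist_force: [-1.2, -0.1, 8.5]
width: 0.0596
finger_force: 30.0
```

```bash
python3 - <<'E'
from st import *
show()
for k in range(1):
    a=snapshot("scene");b=snapshot("top")
print(np.round(telemetry.get_obs()["wrist_torque"],2))
def c(I,x,y,r=30): return cv2.resize(I[y-r:y+r,x-r:x+r],(400,400),interpolation=cv2.INTER_CUBIC)
m=np.hstack([c(a["image"],372,176),c(b["image"],381,212)])
cv2.imwrite("pics/touch.png",np.clip(m*1.3,0,255).astype(np.uint8)[:,:,::-1])
print(reds(a,375,176,14,30),reds(b,381,212,20,30))
E
```

```text
t 5.825 p [ 0.4581 -0.1638  0.2989] rpy [ 3.1402e+00 -2.9000e-03 -1.0400e-01] ydir -95.96 q [-0.46 -0.01  1.68 -0.    1.47  1.21] F [-1.2 -0.1  8.5] w 0.059589220272921246 30.00215381383896
[0.04 0.42 0.07]
[(np.float64(383.5031779661017), np.float64(171.43326271186442), 14), (np.float64(383.02314814814815), np.float64(185.4814814814815), 6)] [(np.float64(379.6219640971489), np.float64(221.60190073917636), 15)]
```

View pics/touch.png

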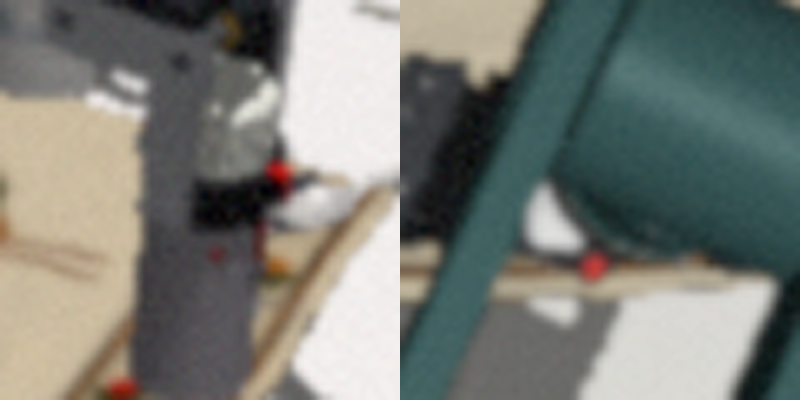

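The sifter is touching the rim lightly: 8.5 N, with the moment placing contact at the -x lug. It hasn't dropped in. I'll make small search moves, starting with yaw.

Emit:
{"name": "apply_moves", "arguments": {"moves": [[[0, 0, 0, -0.15, 0.5], [0, 0, 0, -0.3, 0.5], [0, 0, 0, -0.3, 0.5]]]}}

```text
time: 6.3
tool_pos: [0.4576, -0.1635, 0.2959]
ee_rot: [-3.141, 0.001, -0.052]
wrist_force: [1.0, -0.9, -0.6]
width: 0.0595
finger_force: 30.0
```

Emit:
{"name": "apply_moves", "arguments": {"moves": [[[0.02, 0, 0, 0, 0.5], [0.03, 0, 0, 0, 0.5], [0.03, 0, 0, 0, 0.5]]]}}

```text
time: 6.68
tool_pos: [0.4591, -0.1636, 0.2961]
ee_rot: [-3.141, 0.001, -0.052]
wrist_force: [0.5, -1.0, -1.6]
width: 0.0596
finger_force: 30.0
```

```bash
python3 - <<'E'
from st import *
show();print(np.round(telemetry.get_obs()["wrist_torque"],2))
E
```

```text
t 6.675 p [ 0.4591 -0.1636  0.2961] rpy [-3.1413e+00  1.1000e-03 -5.1700e-02] ydir -92.96 q [-0.46 -0.    1.68 -0.    1.46  1.16] F [ 0.5 -1.  -1.6] w 0.05960492711001699 29.99955117702484
[-0.12 -0.1   0.03]
```

The lugs dropped into the slots at the new yaw: z went to 0.296 and the force to zero. Next I lower until seated.

Emit:
{"name": "apply_moves", "arguments": {"moves": [[[0, 0, 0.08, 0, 0.5], [0, 0, 0.14, 0, 0.5], [0, 0, 0.19, 0, 0.5], [0, 0, 0.19, 0, 0.5]]]}}

```text
time: 7.18
tool_pos: [0.4594, -0.1638, 0.2875]
ee_rot: [3.141, -0.001, -0.052]
wrist_force: [1.0, -1.4, 0.1]
width: 0.0595
finger_force: 30.0
```

```bash
python3 - <<'E'
from st import *
show();print(np.round(telemetry.get_obs()["wrist_torque"],2))
E
```

```text
t 7.175 p [ 0.4594 -0.1638  0.2875] rpy [ 3.141e+00 -9.000e-04 -5.160e-02] ydir -92.96 q [-0.46  0.    1.69 -0.    1.44  1.16] F [ 1.  -1.4  0.1] w 0.05946524536499578 29.99997228384018
[-0.19 -0.19  0.01]
```

Emit:
{"name": "apply_moves", "arguments": {"moves": [[[0, 0, 0.03, 0, 0.5], [0, 0, 0.05, 0, 0.5], [0, 0, 0.05, 0, 0.5]]]}}

```text
time: 7.55
tool_pos: [0.4594, -0.1638, 0.2873]
ee_rot: [3.14, -0.002, -0.052]
wrist_force: [-1.8, 0.8, 10.5]
width: 0.0599
finger_force: 30.0
```

Seated: z 0.2873 with a firm stop. I'll ease the push and turn clockwise.

Emit:
{"name": "apply_moves", "arguments": {"moves": [[[0, 0, -0.03, 0.4, 0.5], [0, 0, -0.03, 1.0, 0.5], [0, 0, -0.03, 1.7, 0.5], [0, 0, -0.03, 2.4, 0.5], [0, 0, -0.03, 3.0, 0.5], [0, 0, -0.03, 3.6, 0.5], [0, 0, -0.03, 4.1, 0.5], [0, 0, -0.03, 4.3, 0.5], [0, 0, -0.03, 4.3, 0.5]]]}}

```text
time: 8.68
tool_pos: [0.4595, -0.164, 0.2873]
ee_rot: [-3.142, -0.003, -0.802]
wrist_force: [0.1, -2.4, 6.0]
width: 0.0602
finger_force: 30.0
```

```bash
python3 - <<'E'
from st import *
show();print(np.round(telemetry.get_obs()["wrist_torque"],2))
a=snapshot("scene")
def c(I,x,y,r=26): return cv2.resize(I[y-r:y+r,x-r:x+r],(500,500),interpolation=cv2.INTER_CUBIC)
cv2.imwrite("pics/turned.png",np.clip(c(a["image"],372,182)*1.3,0,255).astype(np.uint8)[:,:,::-1])
print(reds(a,375,180,14,25))
E
```

```text
t 8.675 p [ 0.4595 -0.164   0.2873] rpy [-3.1416e+00 -2.7000e-03 -8.0180e-01] ydir -135.94 q [-0.46  0.    1.69 -0.    1.44  1.91] F [ 0.1 -2.4  6. ] w 0.060163598420676166 30.002561509609222
[-0.44 -0.05 -0.09]
[(np.float64(376.7480409885473), np.float64(178.67148884870403), 27), (np.float64(380.3591836734694), np.float64(182.31428571428572), 7), (np.float64(383.27868852459017), np.float64(185.422131147541), 7)]
```

View pics/turned.png

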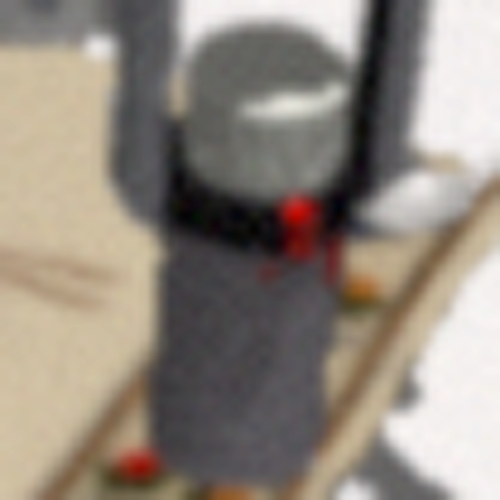

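The pointer has moved from the bar at (332,262) towards the dot at (268,270), and the can hasn't moved. I'll turn to the stop, then release and rise.

Emit:
{"name": "apply_moves", "arguments": {"moves": [[[0, 0, 0, 0.3, 0.5], [0, 0, 0, 0.6, 0.5], [0, 0, 0, 0.7, 0.5], [0, 0, 0, 0.7, 0.5]]]}}

```text
time: 9.22
tool_pos: [0.4595, -0.164, 0.2874]
ee_rot: [-3.141, -0.002, -0.924]
wrist_force: [-0.7, -2.1, 5.0]
width: 0.0595
finger_force: 30.0
```

```bash
python3 - <<'E'
from st import *
show();print(np.round(telemetry.get_obs()["wrist_torque"],2))
a=snapshot("scene");print(reds(a,375,180,14,25))
E
```

```text
t 9.225 p [ 0.4595 -0.164   0.2874] rpy [-3.1412e+00 -2.4000e-03 -9.2360e-01] ydir -142.92 q [-0.46  0.    1.69 -0.    1.44  2.04] F [-0.7 -2.1  5. ] w 0.05948648979957313 30.0009423494339
[-0.4   0.01  0.01]
[(np.float64(375.20626477541373), np.float64(178.58806146572104), 28), (np.float64(380.0), np.float64(182.41176470588235), 4), (np.float64(383.2406639004149), np.float64(185.44398340248964), 7)]
```

Emit:
{"name": "apply_moves", "arguments": {"moves": [[[0, 0, 0, 0, 0], [0, 0, 0, 0, 0], [0, 0, 0, 0, 0], [0, 0, 0, 0, 0], [0, 0, -0.25, 0, 0], [0, 0, -0.49, 0, 0], [0, 0, -0.49, 0, 0], [0, 0, -0.49, 0, 0.4], [0, 0, -0.49, 0, 0.65], [0, 0, -0.49, 0, 0.65]]]}}

```text
time: 10.52
tool_pos: [0.4591, -0.1636, 0.3102]
ee_rot: [3.141, 0.001, -0.924]
wrist_force: [0.1, -0.0, 0.1]
width: 0.0673
finger_force: 0.0
```

Emit:
{"name": "apply_moves", "arguments": {"moves": [[[0, 0, 0, 0, 0.65], [0, 0, 0, 0, 0.65], [0, 0, 0, 0, 0.65]]]}}

```text
time: 10.9
tool_pos: [0.4592, -0.1637, 0.3106]
ee_rot: [3.141, -0.0, -0.924]
wrist_force: [-0.5, 0.5, 0.3]
width: 0.0456
finger_force: 30.0
```

Emit:
{"name": "apply_moves", "arguments": {"moves": [[[0, 0, -0.1, 0, 0.65], [0, 0, -0.3, 0, 0.65], [0, 0, -0.6, 0, 0.65], [0, 0, -1.0, 0, 0.65], [0, 0, -1.6, 0, 0.65], [0, 0, -2.2, 0, 0.65], [0, 0, -2.4, 0, 0.65], [0, 0, -2.4, 0, 0.65]]]}}

```text
time: 11.9
tool_pos: [0.4592, -0.1637, 0.4316]
ee_rot: [-3.141, -0.002, -0.924]
wrist_force: [-0.2, 0.4, -0.8]
width: 0.0456
finger_force: 30.0
```

```bash
python3 - <<'E'
from st import *
show()
a=snapshot("scene");I=a["image"][90:230,290:450]
cv2.imwrite("pics/lifted.png",np.clip(cv2.resize(I,None,fx=4,fy=4,interpolation=cv2.INTER_CUBIC)*1.3,0,255).astype(np.uint8)[:,:,::-1])
E
```

```text
t 11.9 p [ 0.4592 -0.1637  0.4316] rpy [-3.1408e+00 -1.7000e-03 -9.2430e-01] ydir -142.96 q [-0.46 -0.06  1.46 -0.    1.73  2.04] F [-0.2  0.4 -0.8] w 0.0455715640455647 29.99990853946656
```

View pics/lifted.png

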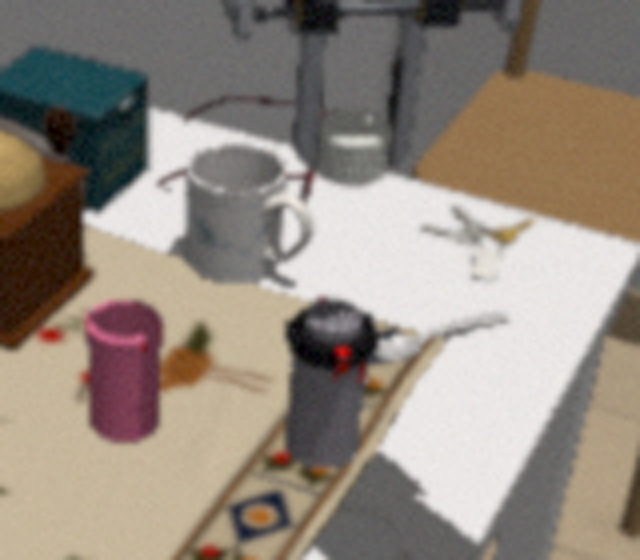

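The cap is in the gripper at (352,150), about 11 cm clear. The sifter sits level on the upright can at (330,330), and the mug and spoon haven't been disturbed. Handing in.

```bash
python3 -c "
from bench import ticket
print(ticket.close_job())"
```

```text
the job is handed in; nothing more can be done
None
```

The sifter is seated on the can and turned about 50° clockwise, past the 30° lock point. The gripper still holds the cap, about 11 cm above the sifter, and the job was handed in at about 12 s with no verdict returned.

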